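# Lock two syringe troughs together with interlocking channels

### The arm

A 7-joint arm with a two-finger parallel gripper is mounted at the origin on the work surface. World frame = base frame: x ahead of the robot, y to its left, z up, the work surface at z = 0. Lengths are in m, angles in rad, forces in N, time in s.
With the tool pointing down it reaches from about 0.375 to 0.925 m from the base axis. Payload 3.1 kg.
Tool frame: the origin (TCP) lies between the finger pads; the fingertips stand 17 mm ahead of it and the grasp point (between the pads) lies 2 mm behind it; x points along the fingers, z is the direction in which the jaws open and shut, and the axes are right-handed (so a half turn about x gives the same grasp; the last joint's range is limited). The gripper opens to 85 mm and grips with 20 to 120 N. Pads are 22 mm wide; open, the fingers measure 114 mm over their backs; the gripper's body (76 mm by 85 mm) begins 54 mm behind the grasp point. The pads swing forward as they close: fully open they stand 13 mm farther back than shut.
Start: joints at [-1.448, 0.383, 0.044, 1.598, -0.018, 1.161, -0.05], TCP at [0.142, 0.634, 0.217] pointing down, gripper open.
Joint ranges: [-2.61, 2.61], [-0.41, 2.15], [-1.48, 1.57], [0, 2.5], [-1.57, 4.71], [0.05, 1.97], [-2.85, 2.85]. Speed limits (rad/s): [2.79, 2.79, 3.14, 3.14, 3.14, 3.14, 3.14].

### API

Orientations are given as [roll, pitch, yaw] about the fixed x, y, z axes, in that order (R = Rz(yaw) Ry(pitch) Rx(roll)).
In Python, from plant import sense, vision, job gives the robot as it stands.
- The arm moves only by the tool drive_tool, never from a script. Its argument "plan" is a list of rows, each a list of 7 numbers: the shift along the world's x, y, z in cm, then the turn, a rotation vector about the world's x, y, z in degrees, then the closure, from 0 (fully open) to 1 (shut). In form: [[x, y, z, wx, wy, wz, claw], ...]. A call has 1 to 20 rows; each row is the pose to reach, as a shift and turn from the pose measured when the call began; what a row does not reach only later rows make up. A row lasts 1/8 s, in which the tool goes at most 62.5 mm and 10.7 degrees, less where a joint would pass 70% of its speed; a pose out of reach is approached as far as the arm can. A call with a gripper value outside its range is refused whole. The fingers move at their own pace and stop on an object; "force" is the grip in N (left out, the last holds). Time passes only in rows, so rows that repeat a pose let the fingers close. It gives the time, the measured TCP pose, the force and the opening at its end, in the units of the state.
- sense(): the state, without advancing time (a new reading comes with each control period).
- vision.read_camera(name): name is "scene" or "side" or "wrist"; returns the picture (384x512x3 uint8, red, green, blue); there is no depth.
- vision.camera_model(name): a dict with "fx", "fy", "cx", "cy" (pixels), "T" (4x4, takes a point from camera to world coordinates); the wrist camera has in their place "hand_eye" (4x4, takes a point from camera to tool coordinates, whose origin is the TCP and whose axes are the tool frame's). Camera axes: x right, y down, z forward; pixel columns grow to the right and rows downward; lengths in m; the calibration is good to about 2 mm. A picture is of the moment at which its call begins: read the wrist's pose just before it. camera_model takes no time and is no camera call.
- job.close_job(): hands the job in, once; it reports no verdict.
The state is a dict: "time_s": time; "joint_pos": joint angles; "qvel": joint speeds; "joint_efforts": joint torques, N m; "ee_pos": TCP position; "ee_rot": TCP orientation; "wrist_force": force on the tool from outside, world axes, zero at the start; "moment": the same for the moment, N m; "gripper_width": finger opening in m.
Only numpy, scipy, OpenCV 4.12 (cv2) and the standard library are available. Lean on these libraries where they do the work, as an engineer would, in place of code of your own. Each camera call takes 0.05 s, during which the arm holds its last target.

### The job

The two white syringe troughs lie open side up, side by side on the blue cold block. Lock them together with the two teal channels that lie open side down: without turning them over, lower one over the pair's neighbouring rims at about the middle of each half of the troughs' length, in line with the troughs, so that it straddles both rims with one flange inside each trough and stands flat, fully down on the trough floors. Set the channels down rather than dropping them, and leave the troughs flat on the block; either teal channel may go on either half, and the channel that lies open side up and the narrow grey one are not needed.

Things in the scene. Friction and masses are not known exactly. Their poses are not given: they have to be found in the camera images.
- clip_a: One teal channel, open side DOWN: 90 mm long (x), 60 mm wide outside, 52 inside (y), 45 high, 4 mm walls: flat web on top, a flange down each long side. Origin: centre of its open underside, level with the flange tips; z up, top face at z = 45 mm. About 0.12 kg; symmetric (half turn about z is the same). Can be picked from above across its width.
- clip_b: The other teal channel, open side DOWN: 90 mm long (x), 60 mm wide outside, 52 inside (y), 45 high, 4 mm walls: flat web on top, a flange down each long side. Origin: centre of its open underside, level with the flange tips; z up, top face at z = 45 mm. About 0.12 kg; symmetric (half turn about z is the same). Can be picked from above across its width.
- trough_left: white channel-shaped trough, open side UP, loose on the fixed 20 mm high blue block: 240 mm long (x), 76 wide outside, 68 inside (y), 30 high, 4 mm walls, empty. Origin: centre of its underside; z up; floor at z = 4, rims at z = 30 mm; halves' middles at x = +60 and -60. 0.35 kg. The other lies parallel at its -y side, centres 80 to 86 mm apart, rims 4 to 10 mm apart.
- trough_right: white channel-shaped trough, open side UP, loose on the fixed 20 mm high blue block: 240 mm long (x), 76 wide outside, 68 inside (y), 30 high, 4 mm walls, empty. Origin: centre of its underside; z up; floor at z = 4, rims at z = 30 mm; halves' middles at x = +60 and -60. 0.35 kg. The other lies parallel at its +y side, centres 80 to 86 mm apart, rims 4 to 10 mm apart.

How it is judged:
By the outcome, as a careful person would: the job done as asked, in the order asked, and still so for the second after the job is handed in, with the robot touching nothing.
It also fails if it takes over 56 s, if anything falls off the work surface, if the arm or the gripper's body presses on something with over 40 N, if the wrist force passes 120 N, or if a joint passes its speed limit or range.

## Working session

There is one attempt and no reset: what is moved stays moved. The work goes in short steps, Python scripts to look and compute and a tool call to move; the robot and the scene stay as the last step left them, time stands still between calls to the robot, and variables do not carry over. Pictures are saved under pics/ and viewed, and the job is handed in when it is done.

Besides the shell and the picture viewer there is one more tool, called after "Request:" as name(argument=value, ...) on one line, values as JSON. drive_tool: Moves the arm, as the interface text tells. Its arguments: {"type":"object","properties":{"plan":{"type":"array","items":{"type":"array","items":{"type":"number"}}},"force":{"type":"number"}},"required":["plan"]}

```bash
mkdir -p pics; ls
python3 - <<'E'
from plant import sense, vision, job
import cv2,numpy as np
s=sense();print({k:np.round(v,3) for k,v in s.items()})
for n in ["scene","side","wrist"]:
    im=vision.read_camera(n); cv2.imwrite(f"pics/{n}0.png",im[:,:,::-1])
    print(n,{k:np.round(v,4).tolist() for k,v in vision.camera_model(n).items()})
E
```

```text
pics
{'time_s': np.float64(0.0), 'joint_pos': array([-1.448,  0.384,  0.044,  1.6  , -0.018,  1.161, -0.05 ]), 'qvel': array([ 0.001, -0.001,  0.002,  0.001, -0.001, -0.   , -0.   ]), 'joint_efforts': array([ 0.0000e+00, -4.3346e+01,  1.0240e+00, -2.4951e+01,  1.1000e-02,
        1.1000e-02,  0.0000e+00]), 'ee_pos': array([0.142, 0.633, 0.216]), 'ee_rot': array([-3.085,  1.568, -1.735]), 'wrist_force': array([ 0.276, -0.23 ,  0.062]), 'moment': array([-0.024, -0.061, -0.002]), 'gripper_width': np.float64(0.085)}
scene {'fx': 410.476, 'fy': 410.476, 'cx': 254.4366, 'cy': 195.1799, 'T': [[0.0299, 0.5932, -0.8045, 1.242], [0.9995, -0.0213, 0.0214, 0.0052], [-0.0045, -0.8048, -0.5936, 0.6033], [0.0, 0.0, 0.0, 1.0]]}
side {'fx': 489.3416, 'fy': 489.3416, 'cx': 255.7557, 'cy': 190.3824, 'T': [[-0.9922, -0.0785, 0.0969, 0.4189], [-0.1232, 0.7405, -0.6607, 0.6709], [-0.0199, -0.6674, -0.7444, 0.8095], [0.0, 0.0, 0.0, 1.0]]}
wrist {'fx': 341.6828, 'fy': 341.6828, 'cx': 251.8746, 'cy': 190.1195, 'hand_eye': [[0.0014, -0.2953, 0.9554, -0.1562], [0.001, -0.9554, -0.2953, 0.0756], [1.0, 0.0014, -0.0011, 0.0003], [0.0, 0.0, 0.0, 1.0]]}
```

View pics/scene0.png

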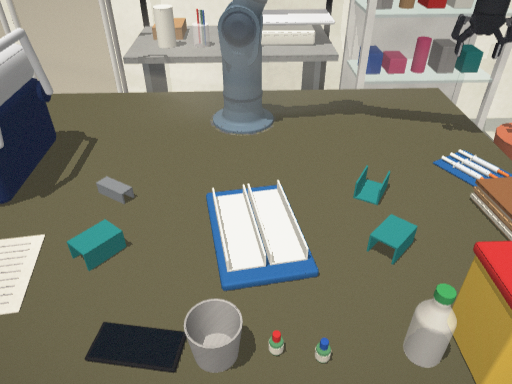

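View pics/side0.png

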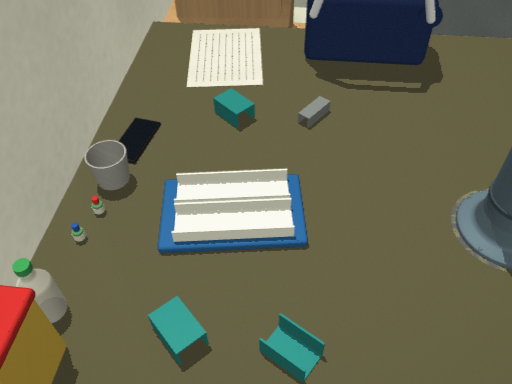

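View pics/wrist0.png

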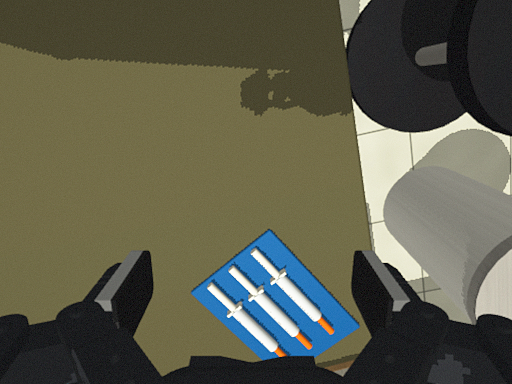

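Run:
```python
import cv2,numpy as np
def crop(n,x0,y0,w,h,k,o):
    im=cv2.imread(f"pics/{n}0.png")[y0:y0+h,x0:x0+w]
    im=cv2.resize(im,None,fx=k,fy=k,interpolation=cv2.INTER_CUBIC)
    for i in range(0,w,10):
        cv2.line(im,(i*k,0),(i*k,6 if i%50 else 14),(0,255,255),1)
        if i%20==0: cv2.putText(im,str(x0+i),(i*k,24),0,.4,(0,255,255),1)
    for j in range(0,h,10):
        cv2.line(im,(0,j*k),(8,j*k),(0,255,255),1)
        if j%20==0: cv2.putText(im,str(y0+j),(10,j*k+4),0,.4,(0,255,255),1)
    return im
a=crop("scene",60,210,76,60,5,0);b=crop("scene",360,205,76,60,5,0)
c=crop("side",205,80,76,60,5,0);d=crop("side",140,290,76,75,5,0)
h=300
cv2.imwrite("pics/z1.png",np.vstack([np.hstack([a,b]),np.hstack([c,d[:300]])]))
cv2.imwrite("pics/z2.png",crop("scene",200,170,125,120,5,0)[:600])
cv2.imwrite("pics/z3.png",crop("side",155,160,156,92,5,0))
```

```text
(no output)
```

View pics/z1.png

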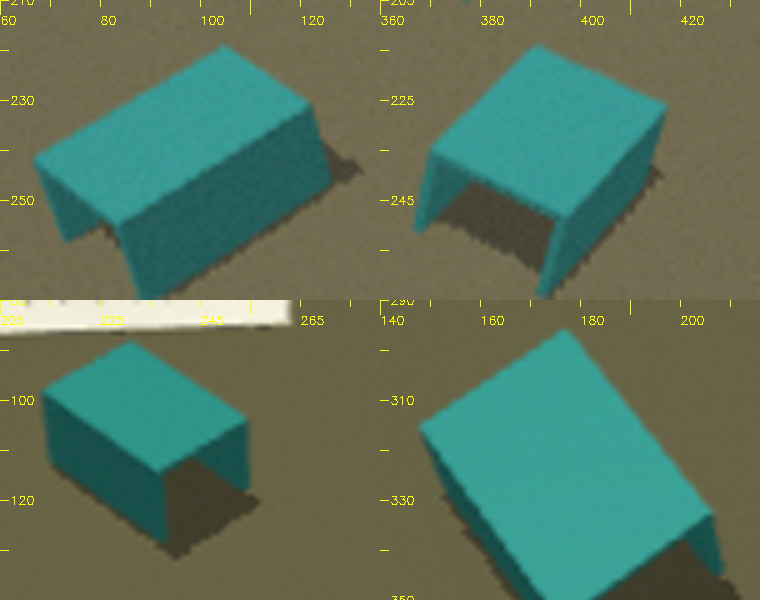

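View pics/z2.png

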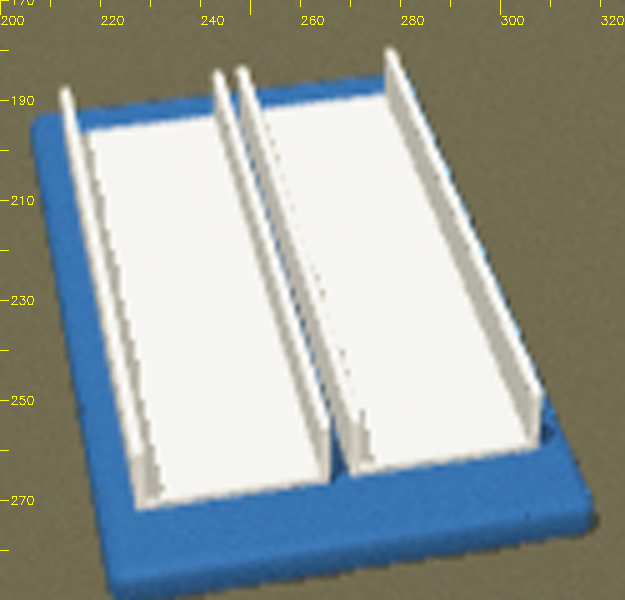

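View pics/z3.png

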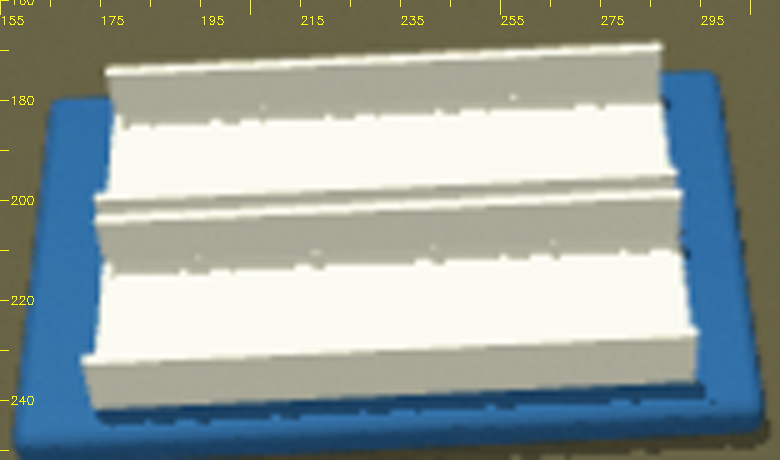

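```bash
cat > h.py <<'E'
import numpy as np
from scipy.optimize import least_squares
def bp(M,T,px,z):
    px=np.atleast_2d(px)
    d=np.c_[(px[:,0]-M['cx'])/M['fx'],(px[:,1]-M['cy'])/M['fy'],np.ones(len(px))]@T[:3,:3].T
    return T[:3,3]+d*((z-T[2,3])/d[:,2])[:,None]
def fit(P,L,W):
    # P world corners (n,2) any order, all corners of rect repeated
    loc=np.array([[1,1],[1,-1],[-1,-1],[-1,1]])*[L/2,W/2]
    best=None
    for y0 in np.linspace(-1.5,1.5,9):
        def r(q):
            c,s=np.cos(q[2]),np.sin(q[2]); X=loc@np.array([[c,s],[-s,c]])+q[:2]
            D=P[:,None]-X[None]; k=np.argmin((D**2).sum(2),1); return D[np.arange(len(P)),k].ravel()
        o=least_squares(r,[*P.mean(0),y0])
        if best is None or o.cost<best.cost: best=o
    q=best.x.copy(); q[2]=(q[2]+np.pi/2)%np.pi-np.pi/2
    return q,np.sqrt(2*best.cost/len(P))
E
python3 - <<'E'
from plant import vision
from h import *
S=vision.camera_model("scene");D=vision.camera_model("side")
TS=np.array(S['T']);TD=np.array(D['T'])
np.set_printoptions(precision=4,suppress=True)
A1=bp(S,TS,[(67,242),(105,219),(122,231),(84,255)],.045);A2=bp(D,TD,[(214,98),(231,88),(254,104),(237,115)],.045)
B1=bp(S,TS,[(370,234.5),(391.5,214),(417,226),(397,249)],.045);B2=bp(D,TD,[(148,315),(177,296),(206,332),(179,353)],.045)
for n,a,b in(("A",A1,A2),("B",B1,B2)):
    print(n)
    for P in(a,b,np.r_[a,b]):
        q,e=fit(P[:,:2],.09,.06);print(q,np.degrees(q[2]),e)
R=bp(S,TS,[(213,188),(227,261),(242.5,184.5),(265,254),(247,184),(269.5,253),(277,180),(308,249)],.05);print(R)
R=bp(D,TD,[(171.5,232),(294,226.5),(174,204),(291,198),(174,199),(290,194.5),(176,174),(287,169)],.05);print(R)
E
```

```text
A
[ 0.6137 -0.3012 -0.7002] -40.12110967626097 0.0008797442025682098
[ 0.6103 -0.3011 -0.7077] -40.54651097676107 0.0017170924824438387
[ 0.612  -0.3012 -0.704 ] -40.33449767495049 0.002192077485592887
B
[ 0.6171  0.3072 -0.777 ] -44.519473030784596 0.001074279307773703
[ 0.6134  0.3066 -0.7456] -42.72029456531436 0.0020710995934404507
[ 0.6152  0.3069 -0.7614] -43.627343481802804 0.0026609339674297334
[[ 0.4606 -0.0704  0.05  ]
 [ 0.6972 -0.0322  0.05  ]
 [ 0.4488 -0.0017  0.05  ]
 [ 0.6812  0.0396  0.05  ]
 [ 0.4472  0.0089  0.05  ]
 [ 0.6788  0.0483  0.05  ]
 [ 0.4331  0.0808  0.05  ]
 [ 0.6705  0.123   0.05  ]]
[[ 0.6674  0.1221  0.05  ]
 [ 0.4318  0.0829  0.05  ]
 [ 0.6793  0.0516  0.05  ]
 [ 0.4432  0.0101  0.05  ]
 [ 0.6825  0.0383  0.05  ]
 [ 0.446   0.0007  0.05  ]
 [ 0.6949 -0.0321  0.05  ]
 [ 0.4581 -0.072   0.05  ]]
```

Run:
```python
from plant import sense
from scipy.spatial.transform import Rotation as R
import numpy as np
s=sense();M=R.from_euler('xyz',s['ee_rot']).as_matrix();print(s['time_s'],np.round(M,3),s['ee_pos'])
z=M[:,2];print("jaw az",np.degrees(np.arctan2(z[1],z[0])))
```

```text
0.15 [[-0.    -0.976  0.219]
 [-0.002  0.219  0.976]
 [-1.    -0.    -0.002]] [0.14216965 0.63346263 0.2160649 ]
jaw az 77.35322251555434
```

Request:
drive_tool(plan=[[12,-8,-1,0,0,-8,0],[24,-16,-1.5,0,0,-16,0],[36,-24,-1.5,0,0,-24,0],[47.3,-32.6,-1.5,0,0,-31,0],[47.3,-32.6,-1.5,0,0,-31,0],[47.3,-32.6,-1.5,0,0,-31,0],[47.3,-32.6,-1.5,0,0,-31,0],[47.3,-32.6,-1.5,0,0,-31,0],[47.3,-32.6,-1.5,0,0,-31,0],[47.3,-32.6,-1.5,0,0,-31,0],[47.3,-32.6,-1.5,0,0,-31,0],[47.3,-32.6,-1.5,0,0,-31,0],[47.3,-32.6,-1.5,0,0,-31,0],[47.3,-32.6,-1.5,0,0,-31,0],[47.3,-32.6,-1.5,0,0,-31,0]])

```text
time_s: 2.02
ee_pos: [0.6147, 0.3081, 0.2012]
ee_rot: [3.083, 1.569, -2.39]
wrist_force: [-0.8, -0.1, 0.2]
gripper_width: 0.0854
```

```bash
cat > w.py <<'E'
from plant import sense,vision
from h import *
import cv2,sys,json
from scipy.spatial.transform import Rotation as R
def snap(n):
    s=sense();im=vision.read_camera("wrist");cv2.imwrite(f"pics/{n}.png",im[:,:,::-1])
    M=np.eye(4);M[:3,:3]=R.from_euler('xyz',s['ee_rot']).as_matrix();M[:3,3]=s['ee_pos']
    m=vision.camera_model("wrist");T=M@np.array(m['hand_eye']);z=M[:3,2]
    np.save(f"pics/{n}.npy",T);print(s['time_s'],s['ee_pos'],"jaw az",np.degrees(np.arctan2(z[1],z[0])),"x",M[:3,0],'j',np.round(s['joint_pos'],2),'F',s['wrist_force'],s['gripper_width'])
E
python3 -c "
from w import *
snap('w1')"
```

```text
2.025 [0.61469142 0.30813253 0.20121094] jaw az 46.41911365098472 x [-0.00141952 -0.00132717 -0.99999811] j [-0.78  0.48  0.35  1.52 -0.18  1.17  0.41] F [-0.76190683 -0.10122321  0.19014853] 0.08536337468681253
```

View pics/w1.png

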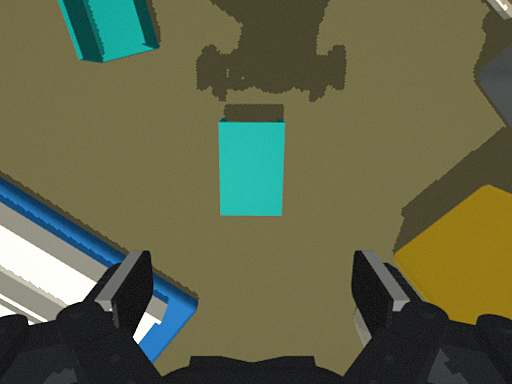

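```bash
python3 -c "
from w import *
m=vision.camera_model('wrist');T=np.load('pics/w1.npy')
P=bp(m,T,[(219,122),(285.3,122),(282.3,215.8),(220.3,215.8)],.045);print(P)
q,e=fit(P[:,:2],.09,.06);print(q,np.degrees(q[2]),e)
"
```

```text
[[0.56268051 0.31603601 0.045     ]
 [0.60383583 0.35939447 0.045     ]
 [0.66932921 0.29675635 0.045     ]
 [0.62752765 0.2526477  0.045     ]]
[ 0.6158433   0.30620863 -0.76561352] -43.866423506237396 0.0004946369760229416
```

Request:
drive_tool(plan=[[0.1,-0.2,-6,0,0,0,0],[0.1,-0.2,-11,0,0,0,0],[0.1,-0.2,-15,0,0,0,0],[0.1,-0.2,-17,0,0,0,0],[0.1,-0.2,-17.6,0,0,0,0],[0.1,-0.2,-17.6,0,0,0,0],[0.1,-0.2,-17.6,0,0,0,0.2],[0.1,-0.2,-17.6,0,0,0,0.4],[0.1,-0.2,-17.6,0,0,0,0.6],[0.1,-0.2,-17.6,0,0,0,0.6],[0.1,-0.2,-17.6,0,0,0,0.6],[0.1,-0.2,-17.6,0,0,0,0.6]], force=40)

```text
time_s: 3.58
ee_pos: [0.6182, 0.3061, 0.0302]
ee_rot: [-0.586, 1.569, 0.224]
wrist_force: [-3.5, -2.5, 13.7]
gripper_width: 0.034
```

```bash
python3 -c "
from w import *
snap('w2')
cv2.imwrite('pics/s2.png',vision.read_camera('scene')[150:330,320:500,::-1].repeat(3,0).repeat(3,1))
"
```

```text
3.575 [0.61822291 0.30609906 0.03024913] jaw az 46.358820935192746 x [ 2.13161876e-03  4.84759205e-04 -9.99997611e-01] j [-0.74  0.67  0.3   1.62 -0.24  0.88  0.46] F [-3.54031124 -2.45928373 13.67686516] 0.034000460077816534
```

View pics/w2.png

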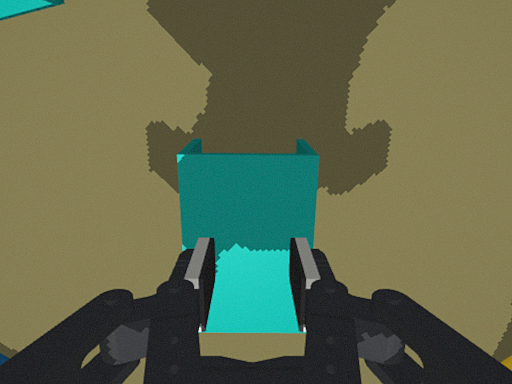

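View pics/s2.png

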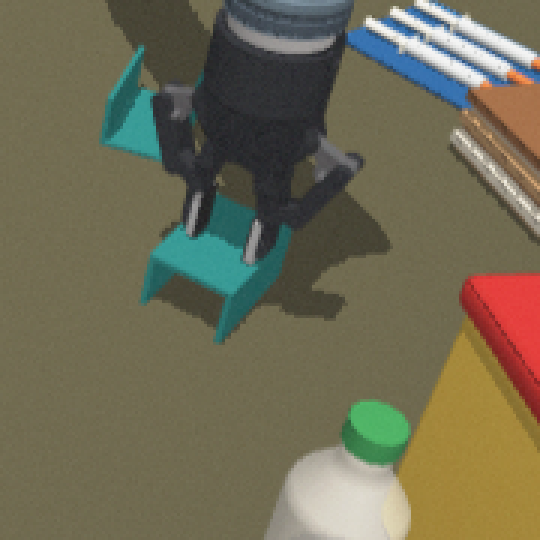

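```bash
python3 -c "
from w import *
m=vision.camera_model('wrist');T=np.load('pics/w2.npy')
P=[(179,155),(318,155),(313,245),(205,330),(302,330)]
for z in (.02,.03,.045):
  print(z,bp(m,T,P,z)); a=bp(m,T,P,z); print(np.linalg.norm(a[0]-a[1]),np.linalg.norm(a[0]-a[3]))
H=np.array(m['hand_eye'])
for X in (-.02,0,.017):
  for y in(-.011,.011):
    p=np.linalg.inv(H)@[X,y,.017,1]; print(X,y,p[0]/p[2]*m['fx']+m['cx'],p[1]/p[2]*m['fy']+m['cy'])
"
python3 - <<'E'
import cv2
a=cv2.imread('pics/w2.png')[130:384,130:380]
cv2.imwrite('pics/w2z.png',cv2.resize(a,None,fx=2.35,fy=2.35,interpolation=cv2.INTER_CUBIC))
E
```

```text
0.02 [[0.56279441 0.3091363  0.02      ]
 [0.61016486 0.35888881 0.02      ]
 [0.64578408 0.32517525 0.02      ]
 [0.64391279 0.24382978 0.02      ]
 [0.683034   0.28486415 0.02      ]]
0.06869695307303147 0.10413996878458788
0.03 [[0.56281709 0.31208746 0.03      ]
 [0.60734083 0.35885011 0.03      ]
 [0.64081953 0.32716255 0.03      ]
 [0.63906069 0.25070551 0.03      ]
 [0.67583092 0.28927393 0.03      ]]
0.06456863288892364 0.0978817125465169
0.045 [[0.56285111 0.3165142  0.045     ]
 [0.60310478 0.35879206 0.045     ]
 [0.6333727  0.33014351 0.045     ]
 [0.63178254 0.26101911 0.045     ]
 [0.66502631 0.29588861 0.045     ]]
0.058376152612761974 0.08849432818941044
-0.02 -0.011 289.1366249615866 283.2619708070331
-0.02 0.011 290.81302819411985 239.21889830882526
0 -0.011 285.09592723918973 261.5241068765453
0 0.011 286.4258853325508 221.63802478274212
0.017 -0.011 282.29648953305787 246.46388705350086
0.017 0.011 283.4107443652446 209.55526074196425
```

View pics/w2z.png

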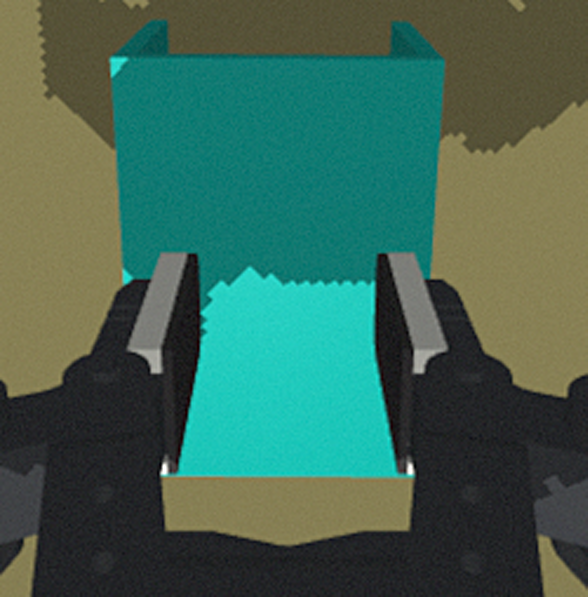

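Request:
drive_tool(plan=[[-0.2,0,2,0,0,0,0.6],[-0.2,0,3,0,0,0,0],[-0.2,0,3,0,0,0,0],[-0.2,0,3,0,0,0,0],[-0.2,0,3,0,0,0,0],[-0.2,0,3,0,0,0,0],[-0.2,0,1,0,0,0,0],[-0.2,0,-1,0,0,0,0],[-0.2,0,-2,0,0,0,0],[-0.2,0,-2.5,0,0,0,0],[-0.2,0,-2.5,0,0,0,0],[-0.2,0,-2.5,0,0,0,0]])

```text
time_s: 5.18
ee_pos: [0.6169, 0.3064, 0.006]
ee_rot: [-0.488, 1.567, 0.321]
wrist_force: [-0.2, 1.1, -0.4]
gripper_width: 0.0853
```

```bash
python3 -c "
from w import *
snap('w3')
"
```

```text
5.175 [0.6169309  0.30635495 0.00598852] jaw az 46.35484552318894 x [ 0.00344099  0.00114489 -0.99999342] j [-0.74  0.7   0.29  1.63 -0.25  0.84  0.47] F [-0.20659816  1.10602245 -0.44443834] 0.08529473363463189
```

View pics/w3.png

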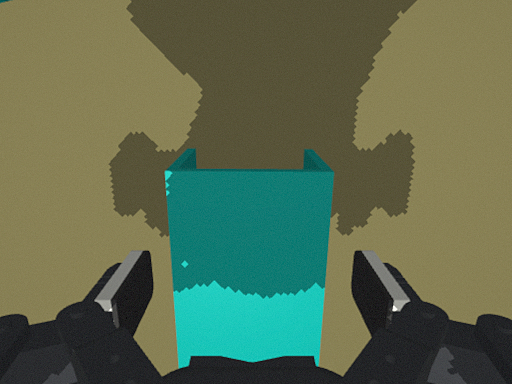

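Request:
drive_tool(plan=[[-0.1,0,-0.6,0,0,0,0],[-0.1,0,-1.2,0,0,0,0],[-0.1,0,-1.2,0,0,0,0.2],[-0.1,0,-1.2,0,0,0,0.4],[-0.1,0,-1.2,0,0,0,0.5],[-0.1,0,-1.2,0,0,0,0.5],[-0.1,0,-1.2,0,0,0,0.5],[-0.1,0,-1.2,0,0,0,0.5]], force=40)

```text
time_s: 6.22
ee_pos: [0.6158, 0.3064, -0.006]
ee_rot: [-0.475, 1.567, 0.334]
wrist_force: [-0.6, -0.2, -1.6]
gripper_width: 0.0594
```

```bash
python3 -c "
from w import *
snap('w4')
"
```

```text
6.225 [ 0.61582741  0.30637545 -0.00601188] jaw az 46.35685653682746 x [ 0.00336139  0.00116738 -0.99999367] j [-0.73  0.72  0.29  1.64 -0.26  0.82  0.47] F [-0.62616478 -0.22782578 -1.58494795] 0.05936328704745284
```

View pics/w4.png

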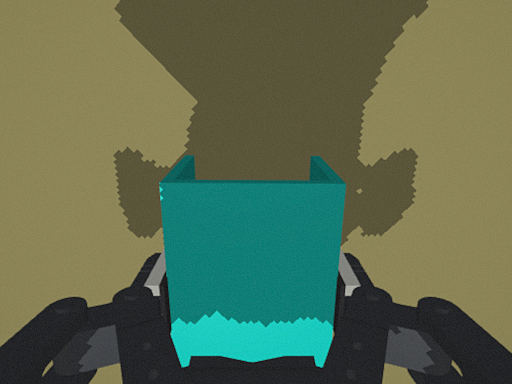

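Request:
drive_tool(plan=[[0,0,3,0,0,0,0.5],[0,0,8,0,0,0,0.5],[0,-2,12,0,0,4,0.5],[0,-6,12,0,0,12,0.5],[0,-10,12,0,0,20,0.5],[0.2,-14,12,0,0,28,0.5],[0.4,-18,12,0,0,36,0.5],[0.6,-22,12,0,0,44,0.5],[0.6,-25,12,0,0,50,0.5],[0.6,-27.2,12,0,0,53.2,0.5],[0.6,-27.2,12,0,0,53.2,0.5],[0.6,-27.2,12,0,0,53.2,0.5],[0.6,-27.2,12,0,0,53.2,0.5]])

```text
time_s: 7.9
ee_pos: [0.6219, 0.0369, 0.114]
ee_rot: [-0.389, 1.566, 1.351]
wrist_force: [0.1, 0.3, -0.3]
gripper_width: 0.0593
```

```bash
python3 -c "
from w import *
snap('w5')
cv2.imwrite('pics/s5.png',vision.read_camera('scene')[:,:,::-1])
"
```

```text
7.9 [0.62187242 0.03694162 0.11398418] jaw az 99.70990696087684 x [ 0.0010429   0.00467079 -0.99998855] j [-0.28  0.44  0.2   1.76 -0.11  0.95  1.7 ] F [ 0.10406579  0.33945588 -0.30273983] 0.059302089190895274
```

View pics/w5.png

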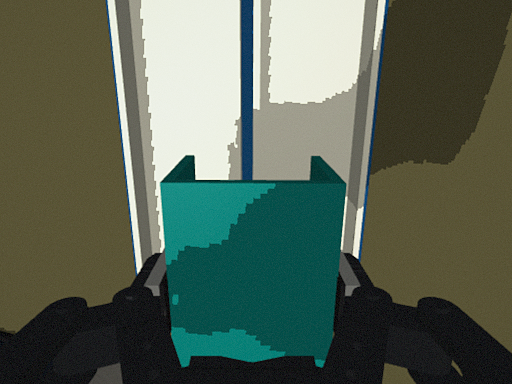

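View pics/s5.png

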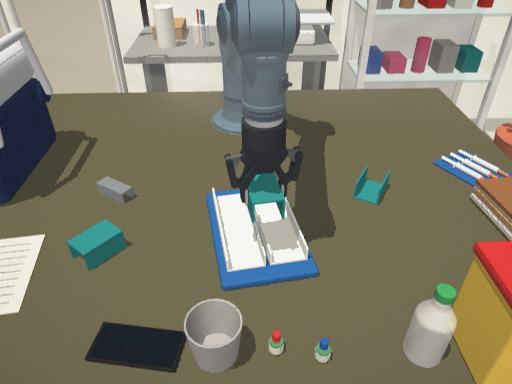

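```bash
python3 -c "
from w import *
m=vision.camera_model('wrist');T=np.load('pics/w5.npy')
im=cv2.imread('pics/w5.png').astype(int)
for r in (20,60,100,140,170):
  print(r,[tuple(im[r,c]) for c in range(236,262,2)])
g=bp(m,T,[(241.5,20),(253,20),(242,170),(253,170)],.05);print(g)
d=(g[0]+g[1]-g[2]-g[3])[:2]/2;print(np.degrees(np.arctan2(-d[1],-d[0])))
c=(g[2]+g[3])[:2]/2;u=-d/np.linalg.norm(d);n=np.array([-u[1],u[0]])
p=np.array([.62187,.03694]);print('TCP off from gap line',(p-c)@n, 'proj along', (p-np.array([.563,.0245]))@u)
k=bp(m,T,[(162,182),(345,182)],.165);print(k,((k[0]+k[1])[:2]/2-c)@n,np.degrees(np.arctan2(*(k[1]-k[0])[1::-1])))
"
```

```text
20 [(np.int64(227), np.int64(239), np.int64(236)), (np.int64(236), np.int64(247), np.int64(244)), (np.int64(116), np.int64(125), np.int64(127)), (np.int64(91), np.int64(51), np.int64(0)), (np.int64(96), np.int64(61), np.int64(23)), (np.int64(93), np.int64(58), np.int64(17)), (np.int64(94), np.int64(60), np.int64(22)), (np.int64(95), np.int64(60), np.int64(19)), (np.int64(75), np.int64(31), np.int64(0)), (np.int64(230), np.int64(246), np.int64(243)), (np.int64(227), np.int64(239), np.int64(236)), (np.int64(228), np.int64(240), np.int64(237)), (np.int64(195), np.int64(218), np.int64(211))]
60 [(np.int64(228), np.int64(241), np.int64(236)), (np.int64(233), np.int64(246), np.int64(242)), (np.int64(140), np.int64(160), np.int64(159)), (np.int64(95), np.int64(56), np.int64(9)), (np.int64(91), np.int64(54), np.int64(5)), (np.int64(98), np.int64(64), np.int64(23)), (np.int64(95), np.int64(57), np.int64(19)), (np.int64(96), np.int64(60), np.int64(22)), (np.int64(81), np.int64(49), np.int64(14)), (np.int64(228), np.int64(245), np.int64(242)), (np.int64(228), np.int64(240), np.int64(237)), (np.
[... 1532 characters left out ...]
 np.int64(61), np.int64(24)), (np.int64(92), np.int64(58), np.int64(17)), (np.int64(91), np.int64(54), np.int64(9)), (np.int64(98), np.int64(89), np.int64(76)), (np.int64(144), np.int64(160), np.int64(162)), (np.int64(140), np.int64(158), np.int64(160)), (np.int64(142), np.int64(159), np.int64(162)), (np.int64(141), np.int64(152), np.int64(156))]
[[0.51301113 0.01245514 0.05      ]
 [0.51186841 0.01907484 0.05      ]
 [0.6018838  0.02726834 0.05      ]
 [0.60065269 0.03444904 0.05      ]]
9.643571190684511
TCP off from gap line 0.0025441959042964792 proj along 0.060122034222559476
[[0.58157171 0.00094881 0.165     ]
 [0.57169127 0.05861457 0.165     ]] 0.0030653243378503604 99.72263802964814
```

Request:
drive_tool(plan=[[0,-0.3,-2,0,0,0,0.5],[0,-0.3,-4,0,0,0,0.5],[0,-0.3,-6,0,0,0,0.5],[0,-0.3,-7.5,0,0,0,0.5],[0,-0.3,-8.5,0,0,0,0.5],[0,-0.3,-9,0,0,0,0.5],[0,-0.3,-9.2,0,0,0,0.5],[0,-0.3,-9.4,0,0,0,0.5],[0,-0.3,-9.5,0,0,0,0.5],[0,-0.3,-9.6,0,0,0,0.5],[0,-0.3,-9.6,0,0,0,0.5]])

```text
time_s: 9.38
ee_pos: [0.6219, 0.0333, 0.0181]
ee_rot: [-0.422, 1.566, 1.318]
wrist_force: [-0.9, 0.2, -1.2]
gripper_width: 0.0598
```

```bash
python3 -c "
from w import *
snap('w6')
a=vision.read_camera('scene')[150:300,180:340,::-1];b=vision.read_camera('side')[130:280,140:300,::-1]
cv2.imwrite('pics/s6.png',cv2.resize(np.hstack([a,b]),None,fx=2.4,fy=2.4))
"
```

```text
9.375 [0.62187643 0.0333176  0.01805581] jaw az 99.69010398178784 x [ 0.00108553  0.00419955 -0.99999059] j [-0.26  0.57  0.18  1.8  -0.14  0.78  1.73] F [-0.92646453  0.19122086 -1.20022323] 0.05979818172993395
```

View pics/s6.png

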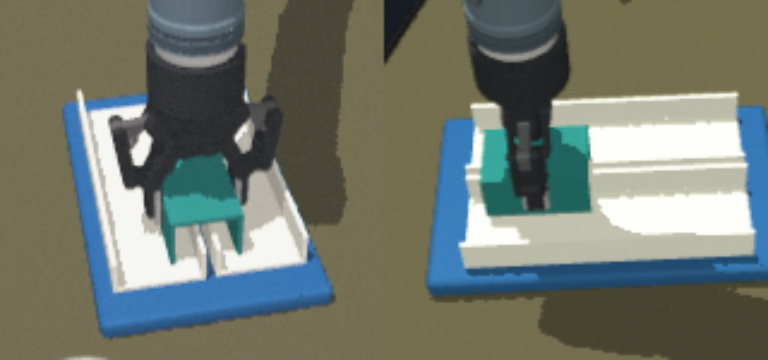

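Request:
drive_tool(plan=[[0,0,-0.1,0,0,0,0.5],[0,0,-0.2,0,0,0,0.5],[0,0,-0.3,0,0,0,0.5],[0,0,-0.3,0,0,0,0.5]])

```text
time_s: 10.02
ee_pos: [0.6221, 0.0333, 0.0178]
ee_rot: [-0.277, 1.566, 1.463]
wrist_force: [-5.4, 0.6, 12.8]
gripper_width: 0.0597
```

Request:
drive_tool(plan=[[0,0,0,0,0,0,0.5],[0,0,0,0,0,0,0.25],[0,0,0,0,0,0,0.1],[0,0,0,0,0,0,0],[0,0,0,0,0,0,0],[0,0,0,0,0,0,0],[0,0,1,0,0,0,0],[0,0,3,0,0,0,0],[0,0,6,0,0,0,0],[0,0,10,0,0,0,0],[0,0,14,0,0,0,0],[0,0,16,0,0,0,0],[0,0,16,0,0,0,0]])

```text
time_s: 11.65
ee_pos: [0.6236, 0.0334, 0.1804]
ee_rot: [-0.949, 1.563, 0.791]
wrist_force: [-0.4, 0.7, 0.3]
gripper_width: 0.0855
```

```bash
python3 -c "
from w import *
snap('w7')
a=vision.read_camera('scene')[150:300,180:340,::-1];b=vision.read_camera('side')[130:280,140:300,::-1]
cv2.imwrite('pics/s7.png',cv2.resize(np.hstack([a,b]),None,fx=2.4,fy=2.4))
"
```

```text
11.65 [0.62363154 0.03341193 0.18039157] jaw az 99.67948679916721 x [ 0.00538465  0.00544013 -0.9999707 ] j [-0.29  0.37  0.22  1.71 -0.09  1.07  1.7 ] F [-0.35184322  0.73276503  0.33883894] 0.08549862263789866
```

View pics/s7.png

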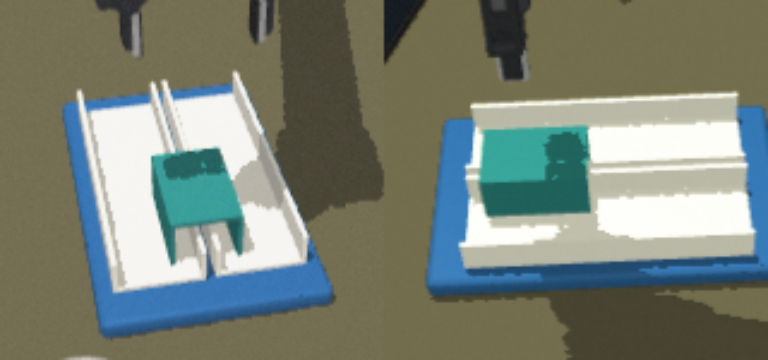

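View pics/w7.png

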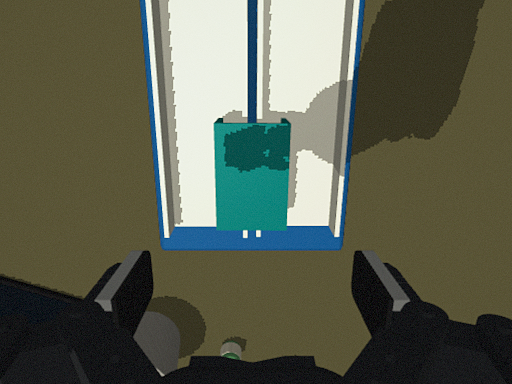

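```bash
python3 -c "
from w import *
m=vision.camera_model('wrist');T=np.load('pics/w7.npy')
P=bp(m,T,[(214.5,123),(290.5,123),(288,231),(217,231)],.069)
q,e=fit(P[:,:2],.09,.06);print(q,np.degrees(q[2]),e)
r=bp(m,T,[(245,237),(258,237)],.05);print(r)
u=np.array([np.cos(.1679),np.sin(.1679)]);print('end-to-centre',(r[:,:2].mean(0)-q[:2])@u)
"
```

```text
[0.62239937 0.0342664  0.17009278] 9.745598180222927 0.0006579847608673896
[[0.68268625 0.03773969 0.05      ]
 [0.68068381 0.04950263 0.05      ]]
end-to-centre 0.06001526977794626
```

Request:
drive_tool(plan=[[0,-5,2,0,0,-8,0],[-0.3,-10,2,0,0,-16,0],[-0.5,-15,2,0,0,-24,0],[-0.8,-20,2,0,0,-32,0],[-1,-25,2,0,0,-40,0],[-1.2,-30,2,0,0,-46,0],[-1.2,-33.4,2,0,0,-50,0],[-1.2,-33.4,2,0,0,-50,0],[-1.2,-33.4,2,0,0,-50,0],[-1.2,-33.4,2,0,0,-50,0]])

```text
time_s: 13.05
ee_pos: [0.609, -0.2979, 0.1947]
ee_rot: [0.703, 1.564, 1.574]
wrist_force: [-0.1, 0.5, -0.3]
gripper_width: 0.0856
```

```bash
python3 -c "
from w import *
snap('w8')
"
```

```text
13.05 [ 0.60899499 -0.29793844  0.19472687] jaw az 49.883804849095505 x [-2.19325169e-05  7.14284521e-03 -9.99974489e-01] j [ 0.04  0.49  0.48  1.56 -0.25  1.16  1.45] F [-0.13109152  0.4738957  -0.33815328] 0.08556679688634475
```

View pics/w8.png

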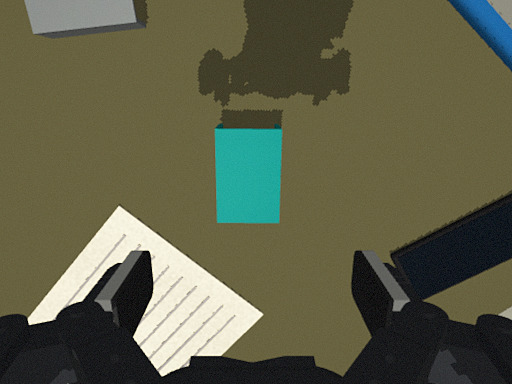

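```bash
python3 -c "
from w import *
m=vision.camera_model('wrist');T=np.load('pics/w8.npy')
P=bp(m,T,[(215,127.5),(282,128.5),(279.5,223),(217,222.5)],.045)
q,e=fit(P[:,:2],.09,.06);print(q,np.degrees(q[2]),e)
"
```

```text
[ 0.61198364 -0.30376718 -0.70696833] -40.5063016335889 0.0004121943794316308
```

Request:
drive_tool(plan=[[0.3,-0.6,-4,-0.4,0,-0.4,0],[0.3,-0.6,-9,-0.4,0,-0.4,0],[0.3,-0.6,-13,-0.4,0,-0.4,0],[0.3,-0.6,-16,-0.4,0,-0.4,0],[0.3,-0.6,-18,-0.4,0,-0.4,0],[0.3,-0.6,-19.3,-0.4,0,-0.4,0],[0.3,-0.6,-20,-0.4,0,-0.4,0],[0.3,-0.6,-20,-0.4,0,-0.4,0],[0.3,-0.6,-20,-0.4,0,-0.4,0]])

```text
time_s: 14.22
ee_pos: [0.613, -0.3048, -0.0037]
ee_rot: [-1.303, 1.568, -0.44]
wrist_force: [-0.1, -0.0, 0.2]
gripper_width: 0.0855
```

```bash
python3 -c "
from w import *
snap('w9')
"
```

```text
14.225 [ 0.61299222 -0.30476661 -0.00369527] jaw az 49.47495381129427 x [ 0.0024547  -0.0011555  -0.99999632] j [ 0.11  0.73  0.4   1.65 -0.36  0.84  1.52] F [-0.08005414 -0.00132816  0.2429271 ] 0.08553240296533526
```

View pics/w9.png

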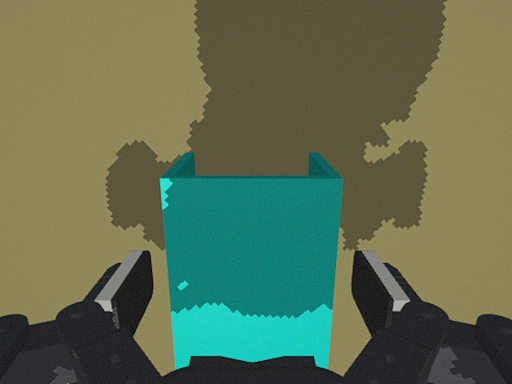

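Well centred; close, matching the height used for the first clip.

Request:
drive_tool(plan=[[-0.1,0.1,-0.2,0,0,0,0],[-0.1,0.1,-0.2,0,0,0,0.2],[-0.1,0.1,-0.2,0,0,0,0.4],[-0.1,0.1,-0.2,0,0,0,0.5],[-0.1,0.1,-0.2,0,0,0,0.5],[-0.1,0.1,-0.2,0,0,0,0.5],[-0.1,0.1,-0.2,0,0,0,0.5]], force=40)

```text
time_s: 15.15
ee_pos: [0.6123, -0.3039, -0.0054]
ee_rot: [-1.288, 1.567, -0.425]
wrist_force: [0.1, 0.0, 2.5]
gripper_width: 0.0592
```

Request:
drive_tool(plan=[[0,0,3,0,0,0,0.5],[0,0,8,0,0,0,0.5],[-1,3,12,0,0,4,0.5],[-2.5,8,12,0,0,12,0.5],[-4,13,12,0,0,20,0.5],[-6,18,12,0,0,28,0.5],[-8,23,12,0,0,36,0.5],[-9.5,27,12,0,0,44,0.5],[-10.5,30,12,0,0,48,0.5],[-10.8,31.8,12,0,0,50.2,0.5],[-10.8,31.8,12,0,0,50.2,0.5],[-10.8,31.8,12,0,0,50.2,0.5],[-10.8,31.8,12,0,0,50.2,0.5]])

```text
time_s: 16.77
ee_pos: [0.5048, 0.0121, 0.1147]
ee_rot: [-1.568, 1.567, 0.168]
wrist_force: [-0.5, -0.7, -0.7]
gripper_width: 0.0597
```

```bash
python3 -c "
from w import *
snap('w10')
a=vision.read_camera('scene')[120:300,180:340,::-1];b=vision.read_camera('side')[100:280,140:300,::-1]
cv2.imwrite('pics/s10.png',cv2.resize(np.hstack([a,b]),None,fx=2.4,fy=2.4))
"
```

```text
16.775 [0.50484761 0.01210882 0.11467856] jaw az 99.4711336136105 x [ 3.39094728e-03  5.74115662e-04 -9.99994086e-01] j [-0.3   0.23  0.22  2.04 -0.07  0.87  1.69] F [-0.53693003 -0.69333525 -0.71430028] 0.059724849278680166
```

View pics/w10.png

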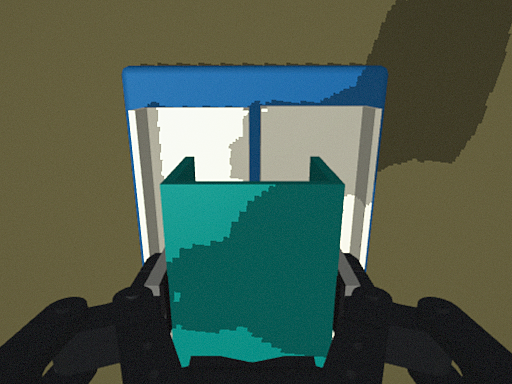

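View pics/s10.png

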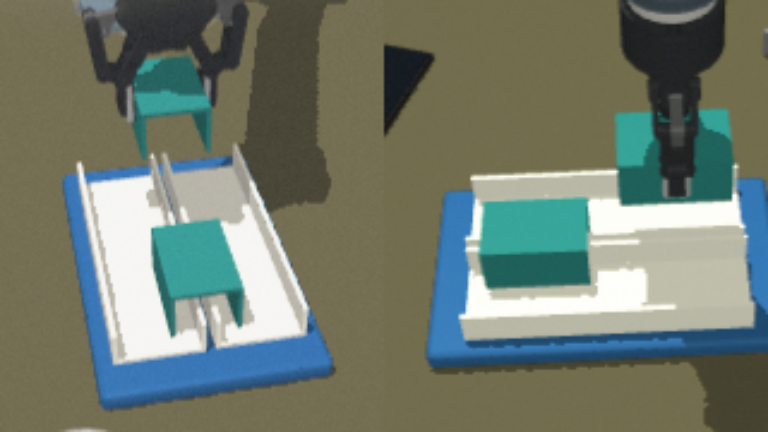

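Request:
drive_tool(plan=[[0,0.2,-2,0,0,0.2,0.5],[0,0.2,-4,0,0,0.2,0.5],[0,0.2,-6,0,0,0.2,0.5],[0,0.2,-7.5,0,0,0.2,0.5],[0,0.2,-8.5,0,0,0.2,0.5],[0,0.2,-9,0,0,0.2,0.5],[0,0.2,-9.2,0,0,0.2,0.5],[0,0.2,-9.4,0,0,0.2,0.5],[0,0.2,-9.5,0,0,0.2,0.5],[0,0.2,-9.6,0,0,0.2,0.5],[0,0.2,-9.7,0,0,0.2,0.5],[0,0.2,-9.8,0,0,0.2,0.5],[0,0.2,-9.8,0,0,0.2,0.5]])

```text
time_s: 18.55
ee_pos: [0.5048, 0.015, 0.0185]
ee_rot: [-1.182, 1.568, 0.559]
wrist_force: [-4.6, 0.1, 12.7]
gripper_width: 0.0595
```

```bash
python3 -c "
from w import *
snap('w11')
a=vision.read_camera('scene')[120:300,180:340,::-1];b=vision.read_camera('side')[100:280,140:300,::-1]
cv2.imwrite('pics/s11.png',cv2.resize(np.hstack([a,b]),None,fx=2.4,fy=2.4))
"
```

```text
18.55 [0.50479798 0.01504258 0.01850971] jaw az 99.75168943264858 x [ 0.00266277  0.00166703 -0.99999507] j [-0.28  0.4   0.19  2.09 -0.12  0.66  1.74] F [-4.61156863  0.13895398 12.68666002] 0.05952638360225074
```

View pics/s11.png

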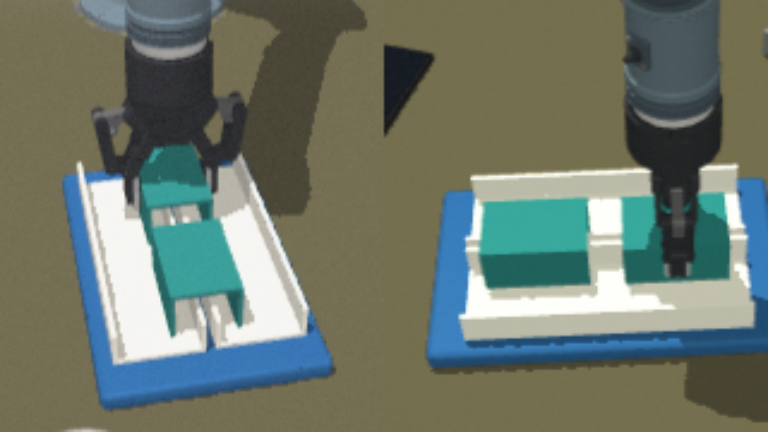

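Seated, with contact at the expected height. Release and retreat.

Request:
drive_tool(plan=[[0,0,0,0,0,0,0.5],[0,0,0,0,0,0,0.25],[0,0,0,0,0,0,0.1],[0,0,0,0,0,0,0],[0,0,0,0,0,0,0],[0,0,0,0,0,0,0],[0,0,1,0,0,0,0],[0,0,3,0,0,0,0],[0,0,6,0,0,0,0],[0,0,10,0,0,0,0],[0,0,15,0,0,0,0],[0,0,20,0,0,0,0],[0,0,23,0,0,0,0],[0,0,23,0,0,0,0],[0,0,23,0,0,0,0]])

```text
time_s: 20.58
ee_pos: [0.5039, 0.015, 0.2478]
ee_rot: [-0.858, 1.569, 0.883]
wrist_force: [0.4, 0.3, -0.7]
gripper_width: 0.0853
```

```bash
python3 -c "
from w import *
snap('w12')
a=vision.read_camera('scene')[120:300,180:340,::-1];b=vision.read_camera('side')[100:280,140:300,::-1]
cv2.imwrite('pics/s12.png',cv2.resize(np.hstack([a,b]),None,fx=2.4,fy=2.4))
"
```

```text
20.575 [0.50390697 0.01495146 0.24779108] jaw az 99.74633864275795 x [ 0.0013347   0.00162281 -0.99999779] j [-0.33  0.07  0.23  1.92 -0.02  1.15  1.65] F [ 0.41730498  0.26216504 -0.70429561] 0.08530540219301506
```

View pics/s12.png

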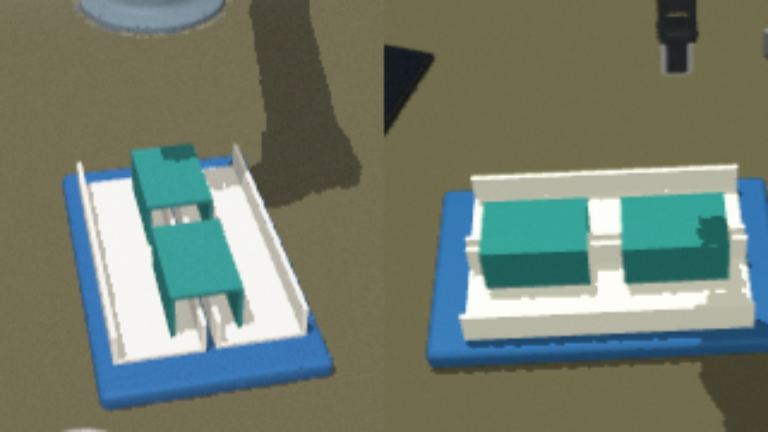

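View pics/w12.png

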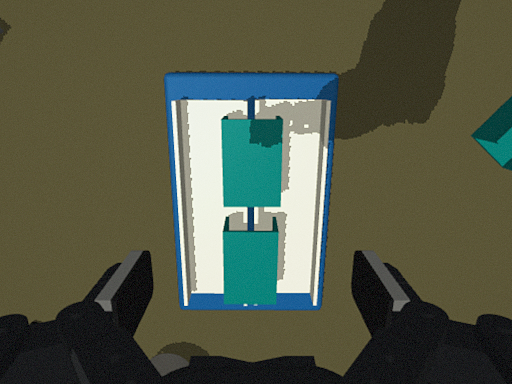

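```bash
python3 -c "
from w import *
m=vision.camera_model('wrist');T=np.load('pics/w12.npy')
for c in ([(222,119),(281.5,119),(280,206.5),(223,206.5)],[(223,231.5),(278.5,231.5),(277,303.5),(224,303.5)]):
  P=bp(m,T,c,.069);q,e=fit(P[:,:2],.09,.06);print(q,np.degrees(q[2]),e)
print(bp(m,T,[(247,99),(255,99)],.05))
from plant import job
job.close_job()
"
```

```text
[0.5051612  0.01508455 0.16903654] 9.685080168823951 0.0009774974188531758
[0.62159298 0.03405757 0.16828441] 9.641986531471401 0.00042871701141985124
[[ 4.44159419e-01 -1.57542396e-04  5.00000000e-02]
 [ 4.42794819e-01  7.73851208e-03  5.00000000e-02]]
the job is handed in; nothing more can be done
```

Both teal channels now straddle the two neighbouring rims, one on each half of the troughs, and I have handed the job in at about 20.7 s of the 56 s allowed.

**Position:** My last wrist-camera check put both channels at about 9.7° yaw, against 9.6° for the troughs. They sit within about 1 mm of the gap line, and the far one measured 60 mm from the trough end. The near one came out about 118 mm behind it, where 120 mm would be exact.

**Seating:** I lowered each channel until it met about 13 N of contact, at the height expected for resting on the trough floor. I then released it in place. The last pictures show both channels upright, the troughs flat on the block, and the gripper well clear of everything.

**What went wrong:** My first grasp of the first channel missed. The fingertips sat about 3 cm higher relative to the TCP than the description said, so the jaws closed on top of the web and pressed down with about 14 N. The channel did not move. I opened up, went lower and gripped it properly, then used that corrected height for the rest of the job.

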